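# Dock a card cage and load its plug-in cassettes

### The job

Push the loose card cage fully home on its docking rail, with its far edge against both dowels and its left edge against the end stop. When it sits home, move every cassette from the rubber stand into the cage, each standing right down in a slot that fits its thickness snugly, and with the cage still fully home throw the run lever right over, away from the robot. Leave the other things on the bench alone.

Things in the scene. Friction and masses are not known exactly. Their poses are not given: they have to be found in the camera images.
- dock: docking rail fixed to the bench: two polished, slippery steel dowels (16 dia, 34 tall) and a dark polished end stop block (34 tall). Origin, on the bench surface: where the cage's origin lies when home, axes then parallel. In its frame the dowels' near sides are at x +85, y -75 and +45; the stop's face is at y +112, x +25 to +75. 8 mm thick strips beyond them carry them
- cage: loose card cage 0.85 kg sliding flat on the bench: plate 170 (x) by 224 (y), 12 thick, origin centre of underside. Flanges 6 thick, up to z 46, along the near edge (outer face x -85) and the right edge (outer face y -112); far edge x +85, left edge y +112. On it a grey block 120x186, top at z 52, with 4 open-topped slots along x, 106 long, floor at z 12
- stand: fixed black slotted rubber block, 130 (x) by 206 (y) by 34 tall, origin at the centre of its underside; four equal slots 25 wide along x, centred at y = -69, -23, +23, +69, floor at z = 8; holds the waiting cassettes
- thin_a: plug-in cassette, flat upright aluminium box with black top edge: 100 long (own x), 9 thick (own y), 90 tall, about 100 g; origin centre of underside. The lowest 8 mm are 3 mm thinner and 6 mm shorter (lead-in). Starts upright in one of the stand's slots, along the stand's x; may be absent
- thin_b: plug-in cassette, flat upright aluminium box with black top edge: 100 long (own x), 9 thick (own y), 90 tall, about 100 g; origin centre of underside. The lowest 8 mm are 3 mm thinner and 6 mm shorter (lead-in). Starts upright in one of the stand's slots, along the stand's x; may be absent
- medium: plug-in cassette, flat upright aluminium box with black top edge: 100 long (own x), 14 thick (own y), 90 tall, about 140 g; origin centre of underside. The lowest 8 mm are 3 mm thinner and 6 mm shorter (lead-in). Starts upright in one of the stand's slots, along the stand's x; may be absent
- thick: plug-in cassette, flat upright aluminium box with black top edge: 100 long (own x), 19 thick (own y), 90 tall, about 180 g; origin centre of underside. The lowest 8 mm are 3 mm thinner and 6 mm shorter (lead-in). Starts upright in one of the stand's slots, along the stand's x; may be absent
- run (a joint): run lever, a black toggle lever on a small grey block left of the docking rail: 0 leaning 0.5 rad towards the robot, upright at 0.5, 1.0 leaning fully away from it; needs about 1 N at the tip and stays where it is left
- run_tip (a point): centre of the 26 mm ball at the tip of the run lever; the lever is a 10 mm rod, tip 80 mm from its pivot
- run_base: grey block of the run lever, fixed, 70 (x) by 50 (y) by 25 tall, origin centre of underside; the pivot is 22 above the origin; the lever swings towards its +x as its value grows
- meter: bystander to be left alone: hand-held multimeter 150x80x35 lying flat; origin at its underside
- driver: bystander to be left alone: screwdriver lying down; origin at its underside
- spool: bystander to be left alone: metal spool 56 diameter, 50 tall, standing; origin at its underside
- flux: bystander to be left alone: small bottle 44 diameter, 85 tall; origin at its underside
- tape: bystander to be left alone: ring of black tape 80 diameter, 20 tall, lying flat; origin at its underside
- brush: bystander to be left alone: brush lying down; origin at its underside
- mug: bystander to be left alone: white mug 76 diameter, 90 tall; origin at its underside
- slot0 (a point): centre of the floor of the cage's slot at cage y -69, 12 mm wide
- slot1 (a point): centre of the floor of the cage's slot at cage y -23, 22 mm wide
- slot2 (a point): centre of the floor of the cage's slot at cage y +23, 17 mm wide
- slot3 (a point): centre of the floor of the cage's slot at cage y +69, 12 mm wide
There are look-alikes about, which are no part of the job. What is shaped like the thick but green is not meant.

How it is judged:
On the way, in this order (a step that is already met when the one before it is completed fails the run):
1. cage home against both dowels and the end stop (x of cage in the frame of dock between -0.0025 and 0.0025 m and y of cage in the frame of dock between -0.0025 and 0.0025 m and angle between the x axis of cage and the x axis of dock, either way round below 0.02 rad and angle between cage's own z axis and vertical below 0.03 rad), for 0.2 s.
2. every cassette down in a slot of its thickness, released, cage home (all of step 1 and ((y of thin_a in the frame of cage between -0.074 and -0.064 m and x of thin_a in the frame of cage between -0.007 and 0.007 m and z of thin_a in the frame of cage between 0.008 and 0.0155 m and angle between the z axis of thin_a and the z axis of cage, either way round below 0.15 rad) or (y of thin_a in the frame of cage between 0.064 and 0.074 m and x of thin_a in the frame of cage between -0.007 and 0.007 m and z of thin_a in the frame of cage between 0.008 and 0.0155 m and angle between the z axis of thin_a and the z axis of cage, either way round below 0.15 rad)) and ((y of thin_b in the frame of cage between -0.074 and -0.064 m and x of thin_b in the frame of cage between -0.007 and 0.007 m and z of thin_b in the frame of cage between 0.008 and 0.0155 m and angle between the z axis of thin_b and the z axis of cage, either way round below 0.15 rad) or (y of thin_b in the frame of cage between 0.064 and 0.074 m and x of thin_b in the frame of cage between -0.007 and 0.007 m and z of thin_b in the frame of cage between 0.008 and 0.0155 m and angle between the z axis of thin_b and the z axis of cage, either way round below 0.15 rad)) and y of thick in the frame of cage between -0.028 and -0.018 m and x of thick in the frame of cage between -0.007 and 0.007 m and z of thick in the frame of cage between 0.008 and 0.0155 m and angle between the z axis of each of thick, medium and the z axis of cage, either way round below 0.15 rad and y of medium in the frame of cage between 0.018 and 0.028 m and x of medium in the frame of cage between -0.007 and 0.007 m and z of medium in the frame of cage between 0.008 and 0.0155 m and contact force between the fingers and thin_a below 0.2 N and contact force between the fingers and thin_b below 0.2 N and contact force between the fingers and medium below 0.2 N and contact force between the fingers and thick below 0.2 N), for 0.2 s.
3. run lever thrown over (value of joint run above 0.85 rad), for 0.2 s.
At the end, for the whole second after the job is handed in: Cage within 2.5 mm of home along both dock axes and square within 0.02 rad; every cassette present in a slot of its own width (a thin one in either narrow slot), down on its floor within 3.5 mm; run lever beyond 0.85 rad; all at rest (all of step 1 and ((y of thin_a in the frame of cage between -0.074 and -0.064 m and x of thin_a in the frame of cage between -0.007 and 0.007 m and z of thin_a in the frame of cage between 0.008 and 0.0155 m and angle between the z axis of thin_a and the z axis of cage, either way round below 0.15 rad) or (y of thin_a in the frame of cage between 0.064 and 0.074 m and x of thin_a in the frame of cage between -0.007 and 0.007 m and z of thin_a in the frame of cage between 0.008 and 0.0155 m and angle between the z axis of thin_a and the z axis of cage, either way round below 0.15 rad)) and ((y of thin_b in the frame of cage between -0.074 and -0.064 m and x of thin_b in the frame of cage between -0.007 and 0.007 m and z of thin_b in the frame of cage between 0.008 and 0.0155 m and angle between the z axis of thin_b and the z axis of cage, either way round below 0.15 rad) or (y of thin_b in the frame of cage between 0.064 and 0.074 m and x of thin_b in the frame of cage between -0.007 and 0.007 m and z of thin_b in the frame of cage between 0.008 and 0.0155 m and angle between the z axis of thin_b and the z axis of cage, either way round below 0.15 rad)) and y of thick in the frame of cage between -0.028 and -0.018 m and x of thick in the frame of cage between -0.007 and 0.007 m and z of thick in the frame of cage between 0.008 and 0.0155 m and angle between the z axis of each of thick, medium and the z axis of cage, either way round below 0.15 rad and y of medium in the frame of cage between 0.018 and 0.028 m and x of medium in the frame of cage between -0.007 and 0.007 m and z of medium in the frame of cage between 0.008 and 0.0155 m and value of joint run above 0.85 rad and linear speed of cage below 0.02 m/s and linear speed of each of thin_a, thin_b, medium, thick below 0.03 m/s); the robot touches nothing.
It fails at once if a bystander is moved by more than 4 cm (distance of any of meter, driver, spool, flux, tape, brush, mug from where it was at the start of the episode above 0.04 m).
Of thin_a, thin_b, medium, thick only 2 to 4 are there at a start; the rules pass over those that are not, and their reading is None.
At some moment in a run one of cage may be knocked a few centimetres aside while the robot is not near it.
It also fails if it takes over 210 s, if anything falls off the work surface, if the arm or the gripper's body presses on something with over 40 N, if the wrist force passes 120 N, or if a joint passes its speed limit or range.

### The arm

A 6-joint arm with a two-finger parallel gripper is mounted at the origin on the work surface. World frame = base frame: x ahead of the robot, y to its left, z up, the work surface at z = 0. Lengths are in m, angles in rad, forces in N, time in s.
With the tool pointing down it reaches from about 0.35 to 0.975 m from the base axis. Payload 4.9 kg.
Tool frame: the origin (TCP) lies on the mounting face of the last link; the fingertips stand 173 mm ahead of it and the grasp point (between the pads) lies ctrl.pinch_z ahead of it (ctrl.pinch_z is the distance from the TCP to the grasp point, in m); z points along the fingers, y is the line along which they close (so a half turn about z gives the same grasp; the last joint's range is limited). The gripper opens to 85 mm and grips with 20 to 120 N. Pads are 22 mm wide; open, the fingers measure 114 mm over their backs; the gripper's body (76 mm by 85 mm) begins 54 mm behind the grasp point. The pads swing forward as they close: fully open they stand 13 mm farther back than shut.
Start: joints at [0.992, 0.053, 1.613, -0, 1.476, -0.119], TCP at [0.277, 0.56, 0.405] pointing down, gripper open.
Joint ranges: [-3.01, 3.01], [-1.01, 2.22], [0.06, 2.58], [-1.02, 4.17], [0.09, 2.62], [-3.14, 3.14]. Speed limits (rad/s): [2.57, 2.57, 3.14, 3.14, 3.14, 3.14].

### API

Orientations are given as a rotation vector (axis times angle).
In Python, from station import telemetry, eyes, ctrl gives the robot as it stands.
- The arm moves only by the tool apply_moves, never from a script. Its argument "plan" is a list of rows, each a list of 5 numbers: the finger opening in m, from 0 to 0.0854, then the shift along the tool's x, y, z in m, then the turn about the tool's z in rad. In form: [[jaw, x, y, z, roll], ...]. A call has 1 to 12 rows; each row is the pose to reach, as a shift and turn from the pose commanded when the call began, along the tool's axes at that moment; what a row does not reach only later rows make up. A row lasts 1/12 s, in which the tool goes at most 41.7 mm and 7.16 degrees, less where a joint would pass 70% of its speed; a pose out of reach is approached as far as the arm can. A call with a gripper value outside its range is refused whole. The fingers move at their own pace and stop on an object; "newtons" is the grip in N (left out, the last holds). Time passes only in rows, so rows that repeat a pose let the fingers close. It gives the time, the measured TCP pose, the force, the opening and the grip force at its end, in the units of the state.
- telemetry.get_obs(): the state, without advancing time (a new reading comes with each control period).
- eyes.get_image(name): name is "scene" or "top"; returns a dict with "img" (420x560x3 uint8, blue, green, red), "range_z" (420x560 float32, m along the optical axis (not along the pixel's ray), 0 where there is no reading), "K" (3x3 intrinsics, pixels), "dist_coeffs" ([k1, k2, p1, p2, k3] as OpenCV has them; the pictures are not rectified), "pose" (4x4, takes a point from camera to world coordinates). Camera axes: x right, y down, z forward; pixel columns grow to the right and rows downward; lengths in m; the calibration is good to about 2 mm. A picture is of the moment at which its call begins.
- ctrl.finish_job(): hands the job in; it is judged then, once.
Trained networks look in a picture, given as the dict that the camera call returned (one of the last four; its "shot" number tells which), for a name from the list of things; names that differ only in an ending like _2 or _b are one class to them, and where a whole thing is asked for, a point or a joint stands for the part that bears it (a point fixed in the world has none). Each returns a list of dicts, best first, with "confidence" (0 to 1); they miss things now and then, are a little off and sometimes report something else, mostly with a low value. They report only what shows in the picture. A call takes as long as a camera call. They do not tell look-alikes from the thing itself.
- eyes.search_frame(thing, picture): "box" ([left, top, right, bottom] in pixels, round what is visible of it).
- eyes.outline_of(thing, picture): "region" (420x560 bool, what is visible of it) and "box" ([left, top, right, bottom] in pixels, round what is visible of it).
- eyes.tip_of(thing, picture): "point" ([column, row] in pixels: a listed point, or the origin of a listed thing).
The state is a dict: "t": time; "q": joint angles; "dq": joint speeds; "effort": joint torques, N m; "tool_pos": TCP position; "tool_rot": TCP orientation; "contact_force": force on the tool from outside, world axes, zero at the start; "wrist_torque": the same for the moment, N m; "opening": finger opening in m; "grip_force": force on a finger pad.
Only numpy, scipy, OpenCV 4.12 (cv2) and the standard library are available. Lean on these libraries where they do the work, as an engineer would, in place of code of your own. Each camera call takes 0.05 s, during which the arm holds its last target. There are 200 camera calls.

## Working session

There is one attempt and no reset: what is moved stays moved. The work goes in short steps, Python scripts to look and compute and a tool call to move; the robot and the scene stay as the last step left them, time stands still between calls to the robot, and variables do not carry over. Pictures are saved under pics/ and viewed, at most 14 in all, crops included, and the job is handed in when it is done.

Besides the shell and the picture viewer there is one more tool, called after "Request:" as name(argument=value, ...), one argument or row to a line, values as JSON. apply_moves: Moves the arm, as the interface text tells. Its arguments: {"type":"object","properties":{"plan":{"type":"array","items":{"type":"array","items":{"type":"number"}}},"newtons":{"type":"number"}},"required":["plan"]}

```bash
mkdir -p pics; ls; cat > h.py <<'E'
import numpy as np, cv2
from station import telemetry, eyes, ctrl
from scipy.spatial.transform import Rotation as R
def cloud(p):
    h,w=p["range_z"].shape
    u,v=np.meshgrid(np.arange(w),np.arange(h))
    n=cv2.undistortPoints(np.stack([u,v],-1).reshape(-1,1,2).astype(float),p["K"],np.array(p["dist_coeffs"])).reshape(h,w,2)
    z=p["range_z"]
    c=np.dstack([n[...,0]*z,n[...,1]*z,z])
    P=np.array(p["pose"])
    W=c@P[:3,:3].T+P[:3,3]
    W[z==0]=np.nan
    return W
def pix(p,X):
    P=np.linalg.inv(np.array(p["pose"]))
    return cv2.projectPoints(np.atleast_2d(X).astype(float),cv2.Rodrigues(P[:3,:3])[0],P[:3,3],p["K"],np.array(p["dist_coeffs"]))[0][:,0]
E
python3 - <<'E'
from h import *
for n in ["scene","top"]:
    p=eyes.get_image(n); cv2.imwrite(f"pics/{n}0.png",p["img"])
    print(n,np.round(p["pose"],3).tolist(),p["K"][0][0])
    W=cloud(p)
    for t in ["dock","cage","stand","thin_a","medium","thick","run_base","meter","driver","spool","flux","tape","brush","mug"]:
        for d in eyes.outline_of(t,p)[:3]:
            w=W[d["region"]]; print(t,round(d["confidence"],2),d["box"],np.round(np.nanmedian(w,0),3),np.round(np.nanmax(w[:,2]),3))
    for t in ["run_tip","dock","slot0","slot1","slot2","slot3","cage"]:
        for d in eyes.tip_of(t,p)[:2]: print(t,round(d["confidence"],2),d["point"],np.round(W[int(d["point"][1]),int(d["point"][0])],3))
print(ctrl.pinch_z, telemetry.get_obs())
E
```

```text
pics
scene [[0.046, 0.75, -0.659, 1.33], [0.999, -0.044, 0.019, -0.005], [-0.015, -0.659, -0.752, 0.968], [0.0, 0.0, 0.0, 1.0]] 402.8726086273419
dock 0.8 [283.8, 228.3, 383.6, 265.1] [0.677 0.204 0.008] 0.037
cage 0.57 [277.1, 183.2, 352.8, 236.8] [0.532 0.125 0.04 ] 0.059
stand 0.97 [146.5, 197.5, 214.7, 239.3] [ 0.541 -0.271  0.032] 0.04
stand 0.34 [277.7, 181.8, 354.9, 236.9] [0.532 0.125 0.04 ] 0.059
thin_a 0.46 [197.1, 187.6, 206.2, 226.1] [ 0.524 -0.215  0.077] 0.103
medium 0.96 [145.1, 189.6, 163.1, 226.5] [ 0.535 -0.352  0.08 ] 0.104
thick 0.89 [165.8, 185.5, 177.5, 230.2] [ 0.531 -0.306  0.087] 0.103
thick 0.77 [123.8, 162.6, 158.6, 192.7] [ 0.372 -0.437  0.057] 0.094
thick 0.32 [398.1, 168.5, 405.3, 191.7] [0.451 0.404 0.093] 0.112
run_base 0.56 [386.4, 168.8, 407.9, 204.5] [0.468 0.403 0.025] 0.112
meter 0.6 [210.3, 254.0, 260.8, 311.6] [ 0.767 -0.109  0.034] 0.044
driver 0.84 [102.3, 203.9, 112.2, 254.0] [ 0.523 -0.518  0.021] 0.03
spool 0.53 [203.9, 169.1, 222.6, 190.6] [ 0.378 -0.196  0.043] 0.055
flux 0.62 [409.2, 231.7, 427.6, 257.5] [0.691 0.409 0.051] 0.086
tape 0.
[... 2818 characters left out ...]
]
0.1547 {'t': 2.2, 'q': array([ 9.91962653e-01,  5.26892595e-02,  1.61287082e+00,  1.33352886e-05,
        1.47600016e+00, -1.18982250e-01]), 'dq': array([-4.14697952e-05, -1.34892455e-03,  1.54922899e-04, -1.38782100e-03,
        6.13632106e-05, -4.62465352e-04]), 'effort': array([-1.95993732e-05, -3.93668854e+01, -3.70451689e+01, -5.35317088e-05,
        6.15335975e-04, -5.64261683e-06]), 'tool_pos': array([0.27736636, 0.56006996, 0.40472769]), 'tool_rot': array([-7.15986886e-01, -3.05891458e+00, -5.49745762e-05]), 'contact_force': array([0.55334049, 0.12430871, 0.74738749]), 'wrist_torque': array([ 0.01918757, -0.01887727,  0.0449657 ]), 'grip_force': 0.0, 'opening': 0.08521195404689927}
```

```bash
python3 - <<'E'
import cv2
a=cv2.imread("pics/top0.png");cv2.imwrite("pics/topc.png",cv2.resize(a[120:300,100:470],None,fx=2.16,fy=2.16,interpolation=cv2.INTER_CUBIC))
a=cv2.imread("pics/scene0.png");cv2.imwrite("pics/scenec.png",cv2.resize(a[150:320,100:480],None,fx=2.1,fy=2.1,interpolation=cv2.INTER_CUBIC))
E
```

```text
(no output)
```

View pics/topc.png

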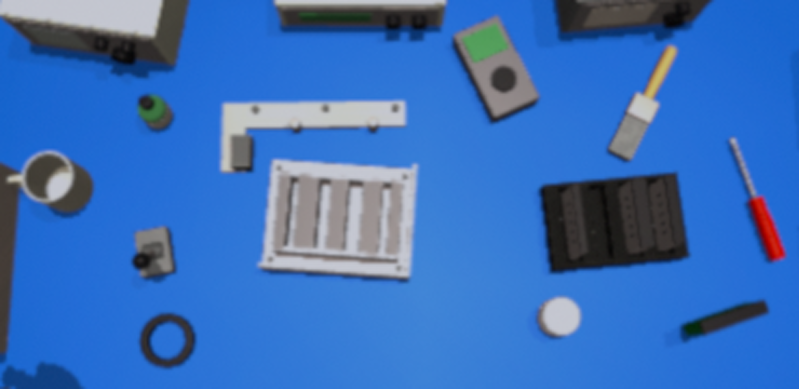

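View pics/scenec.png

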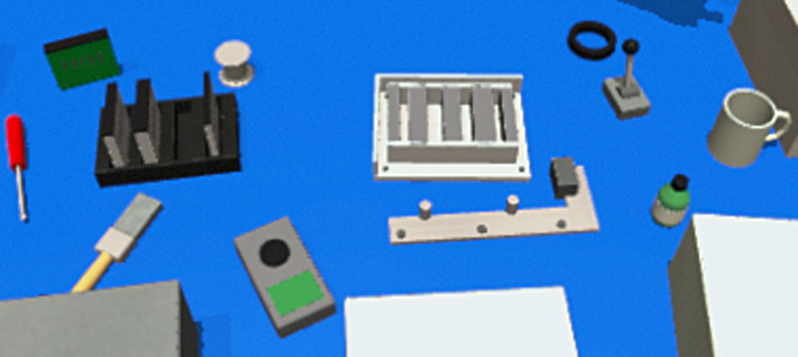

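```bash
cat >> h.py <<'E'
def both(save=None):
    out=[]
    for n in ["top","scene"]:
        p=eyes.get_image(n); out.append((p,cloud(p)))
        if save: cv2.imwrite(f"pics/{save}_{n}.png",p["img"])
    return out
def sel(W,x0,x1,y0,y1,z0,z1):
    m=(W[...,0]>x0)&(W[...,0]<x1)&(W[...,1]>y0)&(W[...,1]<y1)&(W[...,2]>z0)&(W[...,2]<z1)
    return W[m]
def rect(w):
    c,s,a=cv2.minAreaRect((w[:,:2]*1000).astype(np.float32)); return np.round(c,1),np.round(s,1),round(a,2),len(w)
E
python3 - <<'E'
from h import *
for p,W in both():
    b=sel(W,.3,.35,-.1,.3,-.05,.05); print("bench",np.nanmedian(b[:,2]),b[:,2].std())
    print("cage",rect(sel(W,.38,.63,.0,.27,.008,.07)))
    print("cage block",rect(sel(W,.38,.63,.0,.27,.0495,.07)))
    for z0 in (.022,):
        for nm,r in dict(d1=(.6,.72,.08,.15),d2=(.6,.72,.17,.23),stop=(.58,.68,.255,.34)).items():
            w=sel(W,*r,z0,.05); print(nm,rect(w),np.round(w.mean(0),4))
    print("strip",rect(sel(W,.64,.72,.05,.34,.005,.016)))
    for nm,y0,y1 in (("c1",-.24,-.19),("c2",-.328,-.285),("c3",-.375,-.328)):
        w=sel(W,.4,.63,y0,y1,.08,.12); print(nm,rect(w),np.round(np.median(w,0),4))
    w=sel(W,.4,.63,-.4,-.14,.012,.045); print("stand",rect(w))
    print("tip",np.round(np.median(sel(W,.38,.52,.36,.45,.085,.13),0),4),"base",rect(sel(W,.38,.55,.36,.45,.015,.032)))
E
```

```text
bench 0.000598887474100307 0.0026326283263976716
cage (array([511.2, 142.4]), array([237.9, 254.5]), 0.16, 3405)
cage block (array([508.6, 132. ]), array([149.2, 225.5]), 0.12, 1361)
d1 (array([664.8,  85.5]), array([ 6.9, 14.2]), 89.97, 15) [0.6641 0.085  0.0328]
d2 (array([662.6, 201.6]), array([13.6, 13.5]), 2.66, 21) [0.6618 0.2023 0.0316]
stop (array([619.1, 284.6]), array([51.5, 31.2]), 2.0, 151) [0.6174 0.2835 0.0342]
strip (array([679.5, 196.2]), array([ 77.5, 287.5]), 0.22, 884)
c1 (array([ 506.2, -216.7]), array([99.8, 11.3]), 5.28, 140) [ 0.5051 -0.216   0.0973]
c2 (array([ 515.6, -309.1]), array([101.3,  21.6]), 5.34, 258) [ 0.5145 -0.3074  0.0978]
c3 (array([ 519.9, -355.4]), array([101.1,  17.2]), 6.81, 214) [ 0.5198 -0.3533  0.0974]
stand (array([ 537.8, -283.8]), array([180.8, 209.2]), 5.51, 1449)
tip [0.4398 0.403  0.1072] base (array([464.7, 408.8]), array([70.7, 50.4]), 12.18, 263)
bench 0.0008834175903659203 0.001968153365166922
cage (array([525.4, 145.8]), array([260.7, 190.8]), 86.19, 3596)
cage block (array([507.8, 124. ]), array([213.6, 144.8]), 86.88, 1273)
d1 (array([666.1,  82.8]), array([ 3. , 15.8]), 85.38, 11) [0.6667 0.0826 0.0318]
d2 (array([662.4, 198.1]), array([14.9, 16. ]), 39.86, 32) [0.6637 0.1981 0.0307]
stop (array([618.6, 281. ]), array([52.5, 31.8]), 1.78, 172) [0.6214 0.2795 0.0324]
strip (array([673.9, 182.6]), array([ 63.7, 264.9]), 0.73, 1102)
c1 (array([ 507. , -218.3]), array([100.5,  10.1]), 4.79, 109) [ 0.5142 -0.2181  0.0979]
c2 (array([ 514.2, -312.4]), array([104.1,  20.6]), 5.63, 233) [ 0.522  -0.3105  0.0983]
c3 (array([ 519.5, -356.2]), array([104. ,  16.3]), 6.04, 188) [ 0.5267 -0.3543  0.0979]
stand (array([ 536.3, -287.7]), array([184.6, 205.7]), 5.63, 1657)
tip [0.4479 0.401  0.1032] base (array([464.6, 407.5]), array([73.4, 53.3]), 10.73, 239)
```

```bash
cat >> h.py <<'E'
from scipy.optimize import minimize
def rot(a): return np.array([[np.cos(a),-np.sin(a)],[np.sin(a),np.cos(a)]])
def hcage(q):
    x,y=q[:,0],q[:,1]; h=np.zeros(len(q))
    h[(abs(x)<.085)&(abs(y)<.112)]=.012
    h[(x>-.085)&(x<-.079)&(abs(y)<.112)]=.046
    h[(y>-.112)&(y<-.106)&(abs(x)<.085)]=.046
    h[(abs(x)<.06)&(abs(y)<.093)]=.052
    for c,w in ((-.069,.012),(-.023,.022),(.023,.017),(.069,.012)):
        h[(abs(x)<.053)&(abs(y-c)<w/2)]=.012
    return h
def hdock(q):
    x,y=q[:,0],q[:,1]; h=np.zeros(len(q))
    for c in (-.075,.045): h[np.hypot(x-.093,y-c)<.008]=.034
    h[(x>.025)&(x<.075)&(y>.112)&(y<.144)]=.034
    return h
def fit(w,h,g,cap=.012,t=.004):
    # robust height-map fit over (x,y,yaw), coarse then fine
    def cost(v): 
        q=(w[:,:2]-v[:2])@rot(v[2]); return np.minimum(abs(w[:,2]-h(q)),cap).mean()
    best=np.array(g,float)
    for s in (.016,.006,.002,.0007):
        rng=np.random.default_rng(0)
        for _ in range(250):
            c=best+rng.normal(size=3)*[s,s,s*8]
            if cost(c)<cost(best): best=c
    return best,cost(best)
def cagefit(bw,g):
    r=[]
    for p,W in bw:
        w=sel(W,g[0]-.13,g[0]+.13,g[1]-.16,g[1]+.16,-.01,.06)
        q=(w[:,:2]-np.array(g[:2]))@rot(g[2])
        w=w[(q[:,0]<.092)&(q[:,1]<.118)]  # keep dowels/strips out
        b,c=fit(w,hcage,g); r.append(b); print("cage",np.round(b,4),round(c,4))
    return np.mean(r,0)
def tool():
    o=telemetry.get_obs(); M=R.from_rotvec(o["tool_rot"]).as_matrix(); return o,o["tool_pos"],M
def need(x,y,z,yaw=None):
    """tool-frame shift/roll to bring TCP to x,y,z with tool y axis at angle yaw (mod pi)"""
    o,t,M=tool(); d=M.T@(np.array([x,y,z])-t)
    r=0
    if yaw is not None:
        cur=np.arctan2(M[1,1],M[0,1]); dy=(yaw-cur+np.pi/2)%np.pi-np.pi/2; r=-dy
    print("t",round(o["t"],1),"tcp",np.round(t,4),"shift mm",np.round(d*1000,1),"roll",round(r,3),"q6",round(o["q"][5],2),"F",np.round(o["contact_force"],1),"open",round(o["opening"],4),"grip",round(o["grip_force"],1))
E
python3 - <<'E'
from h import *
bw=both(); g=cagefit(bw,(.51,.13,-.05)); print(g)
for p,W in bw:
    w=np.vstack([sel(W,.59,.7,.05,.32,.02,.05)])
    w0=sel(W,.6,.69,.05,.32,-.02,.05); w0=w0.copy(); w0[w0[:,2]<.02,2]=0
    print("dock",*fit(w0[(w0[:,0]>.6)],hdock,(.5715,.154,.02)))
o,t,M=tool(); print(M.round(3))
need(.38,.145,.25,np.pi/2)
E
```

```text
cage [ 0.518   0.1327 -0.0679] 0.0028
cage [ 0.5158  0.1283 -0.0569] 0.0039
[ 0.51690859  0.13050181 -0.06238212]
dock [0.57196961 0.1568296  0.01850043] 0.0003204108736678146
dock [0.56631453 0.15389259 0.01803728] 0.0005865213553097594
[[-0.896  0.444 -0.   ]
 [ 0.444  0.896  0.   ]
 [ 0.     0.    -1.   ]]
t 2.4 tcp [0.2773 0.5601 0.4047] shift mm [-276.2 -326.4  154.7] roll -0.46 q6 -0.12 F [-0.8 -0.2  0.1] open 0.0854 grip 0.0
```

Request:
apply_moves(
  plan=[
    [0.085,-0.276,-0.326,0.1,-0.478],
    [0.085,-0.276,-0.326,0.1,-0.478],
    [0.085,-0.276,-0.326,0.1,-0.478],
    [0.085,-0.276,-0.326,0.1,-0.478],
    [0.085,-0.276,-0.326,0.1,-0.478],
    [0.085,-0.276,-0.326,0.1,-0.478],
    [0.085,-0.276,-0.326,0.1,-0.478],
    [0.085,-0.276,-0.326,0.1,-0.478],
    [0.085,-0.276,-0.326,0.1,-0.478],
    [0.085,-0.276,-0.326,0.1,-0.478],
    [0.085,-0.276,-0.326,0.1,-0.478],
    [0.085,-0.276,-0.326,0.1,-0.478],
  ],
)

```text
t: 3.4
tool_pos: [0.3802, 0.1423, 0.3035]
tool_rot: [0.02, -3.14, 0.002]
contact_force: [-0.1, 0.8, 0.5]
opening: 0.085
grip_force: 0.0
```

```bash
python3 -c "
from h import *
need(.39,.143,.185,np.pi/2+.018)
o,t,M=tool(); print(M.round(3))"
```

```text
t 3.4 tcp [0.3802 0.1423 0.3035] shift mm [-10.    0.8 118.5] roll -0.005 q6 -1.41 F [-0.1  0.8  0.5] open 0.085 grip 0.0
[[-1.    -0.013 -0.001]
 [-0.013  1.    -0.002]
 [ 0.001 -0.002 -1.   ]]
```

Request:
apply_moves(
  plan=[
    [0.085,0,0,0.04,-0.005],
    [0.085,0,0,0.08,-0.005],
    [0.085,0,0,0.118,-0.005],
    [0.085,-0.01,0,0.118,-0.005],
    [0.085,-0.02,0,0.118,-0.005],
    [0.085,-0.03,0,0.118,-0.005],
    [0.085,-0.04,0,0.118,-0.005],
    [0.085,-0.048,0,0.118,-0.005],
    [0.085,-0.056,0,0.118,-0.005],
    [0.085,-0.064,0,0.118,-0.005],
    [0.085,-0.072,0,0.118,-0.005],
    [0.085,-0.08,0,0.118,-0.005],
  ],
)

```text
t: 4.4
tool_pos: [0.4604, 0.1471, 0.1864]
tool_rot: [0.037, -3.141, -0.0]
contact_force: [-3.2, -0.2, 0.1]
opening: 0.0849
grip_force: 1.7
```

```bash
python3 - <<'E'
from h import *
bw=both(); 
g=cagefit(bw,(.555,.135,.0)); print(g)
need(.473,.143,.185,np.pi/2+.018)
E
```

```text
cage [0.5596 0.1406 0.0219] 0.0026
cage [0.5602 0.1364 0.0222] 0.0042
[0.55986948 0.13852041 0.02208426]
t 4.5 tcp [0.4615 0.147  0.1873] shift mm [-11.4  -4.3   2.4] roll 0.005 q6 -1.44 F [-0.2  0.5 -0.4] open 0.0848 grip 0.0
```

Request:
apply_moves(
  plan=[
    [0.085,-0.003,0,0,0],
    [0.085,-0.006,0,0,0],
    [0.085,-0.008,0,0,0],
    [0.085,-0.01,0,0,0],
    [0.085,-0.01,0,0,0],
  ],
)

```text
t: 4.92
tool_pos: [0.4702, 0.1472, 0.1868]
tool_rot: [-0.037, 3.141, 0.0]
contact_force: [-2.1, -0.3, 1.5]
opening: 0.0849
grip_force: 1.3
```

Request:
apply_moves(
  plan=[
    [0.085,-0.001,0,0,0],
    [0.085,-0.002,0,0,0],
    [0.085,-0.003,0,0,0],
    [0.085,-0.003,0,0,0],
  ],
)

```text
t: 5.25
tool_pos: [0.4728, 0.1472, 0.1867]
tool_rot: [0.036, -3.14, 0.0]
contact_force: [-6.6, 0.0, 3.7]
opening: 0.0849
grip_force: 2.8
```

Request:
apply_moves(
  plan=[
    [0.085,0.015,0,0,0],
    [0.085,0.02,0,-0.035,0],
    [0.085,0.02,0,-0.07,0.1],
    [0.085,-0.005,-0.037,-0.07,0.22],
    [0.085,-0.03,-0.075,-0.07,0.34],
    [0.085,-0.06,-0.11,-0.07,0.46],
    [0.085,-0.1,-0.15,-0.07,0.58],
    [0.085,-0.1,-0.155,-0.07,0.7],
    [0.085,-0.1,-0.155,-0.07,0.82],
    [0.085,-0.1,-0.155,-0.07,0.94],
    [0.085,-0.1,-0.155,-0.07,1.06],
    [0.085,-0.1,-0.155,-0.07,1.18],
  ],
)

```text
t: 6.25
tool_pos: [0.5774, -0.0061, 0.257]
tool_rot: [1.724, 2.622, 0.002]
contact_force: [-0.2, -0.8, 0.4]
opening: 0.0849
grip_force: 0.0
```

Request:
apply_moves(
  plan=[
    [0.085,0,0,0,0.12],
    [0.085,0,0,0,0.24],
    [0.085,0,0,0,0.36],
    [0.085,0,0,0,0.391],
    [0.085,0,0,0.03,0.391],
    [0.085,0,0,0.07,0.391],
    [0.085,0,0,0.07,0.391],
  ],
)

```text
t: 6.83
tool_pos: [0.5735, -0.0052, 0.1794]
tool_rot: [-2.19, -2.241, 0.01]
contact_force: [-2.3, -0.1, -1.6]
opening: 0.0851
grip_force: 0.0
```

```bash
python3 - <<'E'
from h import *
bw=both(); 
g=cagefit(bw,(.57,.14,.02)); print(g)
need(.573,.02,.185,.018)
o,t,M=tool(); print(M.round(3))
E
```

```text
cage [0.5707 0.1409 0.0205] 0.0031
cage [0.5692 0.1368 0.0164] 0.0044
[0.56994077 0.13884167 0.01845504]
t 6.9 tcp [ 0.576  -0.0055  0.1853] shift mm [25.5 -2.4  0.3] roll 0.005 q6 -0.16 F [ 0.5 -0.1  0.4] open 0.0852 grip 0.0
[[-0.023  1.    -0.003]
 [ 1.     0.023  0.   ]
 [ 0.    -0.003 -1.   ]]
```

Request:
apply_moves(
  plan=[
    [0.085,0.01,0,0,0.005],
    [0.085,0.018,0,0,0.005],
    [0.085,0.022,0,0,0.005],
    [0.085,0.026,0,0,0.005],
    [0.085,0.029,0,0,0.005],
    [0.085,0.032,0,0,0.005],
    [0.085,0.032,0,0,0.005],
  ],
)

```text
t: 7.52
tool_pos: [0.5763, 0.0269, 0.1877]
tool_rot: [2.2, 2.24, 0.003]
contact_force: [1.3, -2.1, 0.8]
opening: 0.0852
grip_force: 1.2
```

Request:
apply_moves(
  plan=[
    [0.085,0.001,0,0,0],
    [0.085,0.003,0,0,0],
    [0.085,0.004,0,0,0],
    [0.085,0.004,0,0,0],
  ],
)

```text
t: 7.85
tool_pos: [0.5759, 0.0305, 0.1868]
tool_rot: [2.201, 2.241, 0.0]
contact_force: [1.3, -4.9, 2.3]
opening: 0.0848
grip_force: 2.0
```

Request:
apply_moves(
  plan=[
    [0.085,0.001,0,0,0],
    [0.085,0.002,0,0,0],
    [0.085,0.003,0,0,0],
    [0.085,0.003,0,0,0],
  ],
)

```text
t: 8.18
tool_pos: [0.5758, 0.0321, 0.1868]
tool_rot: [2.199, 2.239, -0.005]
contact_force: [0.1, -12.0, 3.9]
opening: 0.0854
grip_force: 6.1
```

Request:
apply_moves(
  plan=[
    [0.085,-0.015,0,0,0],
    [0.085,-0.035,0,-0.03,0],
    [0.085,-0.035,-0.03,-0.07,-0.12],
    [0.085,-0.03,-0.07,-0.07,-0.24],
    [0.085,0.0,-0.1,-0.07,-0.36],
    [0.085,0.03,-0.13,-0.07,-0.48],
    [0.085,0.06,-0.135,-0.07,-0.6],
    [0.085,0.1,-0.135,-0.07,-0.72],
    [0.085,0.12,-0.135,-0.07,-0.84],
    [0.085,0.12,-0.135,-0.07,-0.96],
    [0.085,0.12,-0.135,-0.07,-1.08],
    [0.085,0.12,-0.135,-0.07,-1.2],
  ],
)

```text
t: 9.18
tool_pos: [0.4374, 0.1523, 0.2555]
tool_rot: [-0.539, -3.091, -0.002]
contact_force: [-0.4, -0.2, -0.6]
opening: 0.0848
grip_force: 0.0
```

Request:
apply_moves(
  plan=[
    [0.085,0,0,0,-0.12],
    [0.085,0,0,0,-0.24],
    [0.085,0,0,0,-0.36],
    [0.085,0,0,0,-0.371],
    [0.085,0,0,0.03,-0.371],
    [0.085,0,0,0.07,-0.371],
    [0.085,0,0,0.07,-0.371],
  ],
)

```text
t: 9.77
tool_pos: [0.4342, 0.1507, 0.1791]
tool_rot: [0.024, -3.126, 0.002]
contact_force: [-2.2, -1.2, -0.6]
opening: 0.0846
grip_force: 0.0
```

```bash
python3 - <<'E'
from h import *
bw=both("home1"); 
g=cagefit(bw,(.57,.155,.02)); print(g)
for p,W in bw:
    w0=sel(W,.6,.69,.05,.32,.028,.045)
    for nm,r in dict(d1=(.65,.69,.05,.12),d2=(.65,.69,.17,.23),stop=(.58,.66,.25,.34)).items():
        w=sel(W,*r,.029,.045); print(nm,rect(w))
need(.473,.155,.185,np.pi/2+.018)
o,t,M=tool(); print(M.round(3))
E
```

```text
cage [0.5706 0.1565 0.0113] 0.0029
cage [0.5682 0.1521 0.0206] 0.0044
[0.56939441 0.15431043 0.01596454]
d1 (array([664.1,  83. ]), array([14.9, 12. ]), 45.12, 19)
d2 (array([662.4, 203.2]), array([11.1, 10.3]), 3.1, 16)
stop (array([619.1, 284.6]), array([51.9, 30.6]), 2.43, 144)
d1 (array([664.4,  78.7]), array([11.5, 17.2]), 85.23, 21)
d2 (array([663. , 199.2]), array([12.1, 14.6]), 77.27, 23)
stop (array([618.7, 280.4]), array([51.6, 31.7]), 3.53, 151)
t 9.9 tcp [0.4372 0.1512 0.1848] shift mm [-35.9   3.2  -0.4] roll -0.001 q6 -1.42 F [0.8 0.4 0.1] open 0.0851 grip 0.0
[[-1.    -0.017 -0.006]
 [-0.017  1.    -0.   ]
 [ 0.006 -0.    -1.   ]]
```

Home looks right; a second x push to seat it squarely.

Request:
apply_moves(
  plan=[
    [0.085,-0.012,0.001,0,0],
    [0.085,-0.024,0.002,0,0],
    [0.085,-0.03,0.002,0,0],
    [0.085,-0.033,0.002,0,0],
    [0.085,-0.036,0.002,0,0],
    [0.085,-0.036,0.002,0,0],
  ],
)

```text
t: 10.37
tool_pos: [0.4738, 0.1539, 0.1873]
tool_rot: [0.027, -3.137, -0.0]
contact_force: [-7.3, 0.0, 4.0]
opening: 0.0849
grip_force: 3.3
```

Request:
apply_moves(
  plan=[
    [0.085,-0.001,0,0,0],
    [0.085,-0.002,0,0,0],
    [0.085,-0.003,0,0,0],
    [0.085,-0.003,0,0,0],
  ],
)

```text
t: 10.7
tool_pos: [0.4749, 0.1539, 0.1864]
tool_rot: [0.027, -3.13, 0.001]
contact_force: [-15.7, 0.1, 10.6]
opening: 0.0852
grip_force: 8.0
```

Request:
apply_moves(
  plan=[
    [0.085,0.015,0,0,0],
    [0.06,0.015,0,-0.04,0],
    [0.035,0.015,0,-0.08,0],
    [0.035,0.01,-0.04,-0.12,0],
    [0.035,0,-0.08,-0.13,-0.077],
    [0.035,-0.01,-0.12,-0.13,-0.077],
    [0.035,-0.02,-0.16,-0.13,-0.077],
    [0.035,-0.026,-0.2,-0.13,-0.077],
    [0.035,-0.026,-0.24,-0.13,-0.077],
    [0.035,-0.026,-0.28,-0.13,-0.077],
    [0.035,-0.026,-0.32,-0.13,-0.077],
    [0.035,-0.026,-0.36,-0.13,-0.077],
  ],
)

```text
t: 11.7
tool_pos: [0.5095, -0.2031, 0.318]
tool_rot: [-0.148, 3.136, -0.001]
contact_force: [0.4, 1.5, -0.8]
opening: 0.0349
grip_force: 0.0
```

```bash
python3 - <<'E'
from h import *
need(.507,-.2175,.233,np.pi/2+.0945)
E
```

```text
t 11.7 tcp [ 0.5095 -0.2031  0.318 ] shift mm [  4. -14.  85.] roll 0.0 q6 -2.18 F [ 0.4  1.5 -0.8] open 0.0349 grip 0.0
```

Request:
apply_moves(
  plan=[
    [0.035,0,0,0,0],
    [0.035,0,0,0,0],
    [0.035,0,0,0,0],
  ],
)

```text
t: 11.95
tool_pos: [0.5098, -0.201, 0.3172]
tool_rot: [-0.148, 3.137, 0.0]
contact_force: [-0.5, 0.7, -1.7]
opening: 0.0346
grip_force: 0.0
```

```bash
python3 - <<'E'
from h import *
need(.507,-.2175,.233,np.pi/2+.0945)
E
```

```text
t 11.9 tcp [ 0.5098 -0.201   0.3172] shift mm [  4.4 -16.2  84.2] roll -0.0 q6 -2.18 F [-0.5  0.7 -1.7] open 0.0346 grip 0.0
```

Request:
apply_moves(
  plan=[
    [0.035,0.0044,-0.0162,0,0],
    [0.035,0.0044,-0.0162,0.03,0],
    [0.035,0.0044,-0.0162,0.06,0],
    [0.035,0.0044,-0.0162,0.084,0],
    [0.035,0.0044,-0.0162,0.084,0],
    [0.0,0.0044,-0.0162,0.084,0],
    [0.0,0.0044,-0.0162,0.084,0],
    [0.0,0.0044,-0.0162,0.084,0],
    [0.0,0.0044,-0.0162,0.084,0],
    [0.0,0.0044,-0.0162,0.084,0],
    [0.0,0.0044,-0.0162,0.084,0],
  ],
  newtons=40,
)

```text
t: 12.87
tool_pos: [0.5079, -0.218, 0.2347]
tool_rot: [-0.149, 3.135, -0.002]
contact_force: [0.2, 0.7, 5.1]
opening: 0.0088
grip_force: 43.6
```

Request:
apply_moves(
  plan=[
    [0.0,0,0,-0.03,0],
    [0.0,0,0,-0.06,0],
    [0.0,0,0,-0.09,0],
    [0.0,0,0,-0.12,0],
    [0.0,0,0,-0.14,0],
  ],
)

```text
t: 13.28
tool_pos: [0.5073, -0.218, 0.3763]
tool_rot: [-0.149, 3.135, -0.004]
contact_force: [1.1, -1.1, -0.7]
opening: 0.0082
grip_force: 42.6
```

```bash
python3 - <<'E'
from h import *
need(.5702,.085,.37,np.pi/2+.018)
for p,W in both("g1"):
    o,t,M=tool()
    w=sel(W,t[0]-.09,t[0]+.09,t[1]-.015,t[1]+.015,.1,t[2]-.17); print(rect(w), w[:,2].min())
    w=sel(W,t[0]-.09,t[0]+.09,t[1]-.03,t[1]+.03,.12,t[2]-.17); print(rect(w), w[:,2].min(),np.median(w[:,2]))
E
```

```text
t 13.3 tcp [ 0.5073 -0.218   0.3763] shift mm [-91.3 295.7   5.8] roll 0.077 q6 -2.21 F [ 1.1 -1.1 -0.7] open 0.0082 grip 42.6
(array([ 500.7, -212.9]), array([10.2,  7.3]), 43.52, 10) 0.16238530018390684
(array([ 500.7, -212.9]), array([10.2,  7.3]), 43.52, 10) 0.16238530018390684 0.1819062929564037
(array([ 518.5, -215.8]), array([ 8.7, 78.7]), 89.3, 89) 0.1546494444783919
(array([ 518.5, -215.8]), array([ 8.7, 78.7]), 89.3, 89) 0.1546494444783919 0.18615900769354377
```

Request:
apply_moves(
  plan=[
    [0.0,-0.012,0.038,0,0.077],
    [0.0,-0.024,0.076,0,0.077],
    [0.0,-0.036,0.114,0,0.077],
    [0.0,-0.048,0.152,0,0.077],
    [0.0,-0.06,0.19,0,0.077],
    [0.0,-0.072,0.228,0,0.077],
    [0.0,-0.084,0.266,0,0.077],
    [0.0,-0.0913,0.2955,0,0.077],
    [0.0,-0.0913,0.2955,0,0.077],
    [0.0,-0.0913,0.2955,0,0.077],
    [0.0,-0.0913,0.2955,0,0.077],
  ],
)

```text
t: 14.3
tool_pos: [0.5696, 0.0849, 0.371]
tool_rot: [0.029, -3.139, 0.001]
contact_force: [0.0, -0.1, -0.8]
opening: 0.0086
grip_force: 42.6
```

```bash
python3 - <<'E'
from h import *
need(.5702,.0846,.239,np.pi/2+.018)
b=both("c1")
for p,W in b: 
    i=p["img"]; c=pix(p,[.57,.15,.06])[0].astype(int); n="a" if p is b[0][0] else "b"
    cv2.imwrite(f"pics/ins1{n}.png",cv2.resize(i[c[1]-70:c[1]+70,c[0]-90:c[0]+90],None,fx=2.2,fy=2.2,interpolation=cv2.INTER_CUBIC))
a,c=[cv2.imread(f"pics/ins1{n}.png") for n in "ab"]; cv2.imwrite("pics/ins1.png",np.hstack([a,c]))
print(cagefit(b,(.569,.154,.018)))
E
```

```text
t 14.3 tcp [0.5696 0.0849 0.371 ] shift mm [ -0.9  -0.2 132. ] roll 0.0 q6 -1.57 F [ 0.  -0.1 -0.8] open 0.0086 grip 42.6
cage [0.5706 0.1571 0.0072] 0.0029
cage [0.5694 0.1521 0.0104] 0.0043
[0.56998561 0.15458966 0.00879003]
```

View pics/ins1.png

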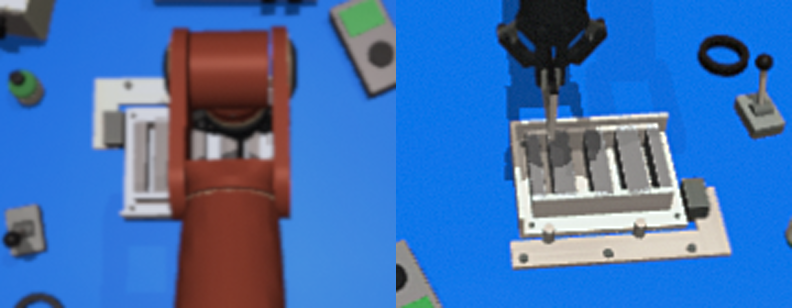

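Request:
apply_moves(
  plan=[
    [0.0,-0.0005,0,0.03,0],
    [0.0,-0.0005,0,0.06,0],
    [0.0,-0.0005,0,0.08,0],
    [0.0,-0.0005,0,0.09,0],
    [0.0,-0.0005,0,0.094,0],
    [0.0,-0.0005,0,0.097,0],
    [0.0,-0.0005,0,0.097,0],
  ],
)

```text
t: 14.98
tool_pos: [0.5708, 0.0846, 0.2764]
tool_rot: [-0.027, 3.14, 0.0]
contact_force: [0.1, 0.4, -0.9]
opening: 0.0086
grip_force: 42.7
```

Request:
apply_moves(
  plan=[
    [0.0,0,0,0.004,0],
    [0.0,0,0,0.008,0],
    [0.0,0,0,0.008,0],
  ],
)

```text
t: 15.23
tool_pos: [0.5709, 0.0851, 0.268]
tool_rot: [-0.029, 3.139, 0.0]
contact_force: [1.1, 0.0, -2.4]
opening: 0.0086
grip_force: 42.6
```

Request:
apply_moves(
  plan=[
    [0.0,0,0,0.008,0],
    [0.0,0,0,0.016,0],
    [0.0,0,0,0.022,0],
    [0.0,0,0,0.027,0],
    [0.0,0,0,0.027,0],
  ],
)

```text
t: 15.65
tool_pos: [0.5702, 0.0852, 0.2393]
tool_rot: [0.028, -3.14, -0.0]
contact_force: [0.8, -0.3, -1.7]
opening: 0.0085
grip_force: 42.5
```

Request:
apply_moves(
  plan=[
    [0.0,0,0,0.001,0],
    [0.03,0,0,0.001,0],
    [0.03,0,0,0,0],
    [0.03,0,0,0,0],
    [0.03,0,0,-0.03,0],
    [0.035,0,0,-0.06,0],
    [0.035,0,0,-0.09,0],
    [0.035,0.006,-0.035,-0.09,0],
    [0.035,0.012,-0.075,-0.09,-0.077],
    [0.035,0.018,-0.115,-0.09,-0.077],
    [0.035,0.024,-0.155,-0.09,-0.077],
    [0.035,0.03,-0.195,-0.09,-0.077],
  ],
)

```text
t: 16.65
tool_pos: [0.5433, -0.1119, 0.3312]
tool_rot: [-0.15, 3.138, -0.0]
contact_force: [1.0, 0.3, -0.4]
opening: 0.0351
grip_force: 0.0
```

Request:
apply_moves(
  plan=[
    [0.035,0,-0.04,0,0],
    [0.035,0.01,-0.08,0,0],
    [0.035,0.015,-0.12,0,0],
    [0.035,0.02,-0.16,0,0],
    [0.035,0.02,-0.195,0,0],
    [0.035,0.02,-0.195,0,0],
    [0.035,0.02,-0.195,0,0],
  ],
)

```text
t: 17.23
tool_pos: [0.5422, -0.3081, 0.3307]
tool_rot: [0.145, -3.138, -0.001]
contact_force: [0.1, 0.1, 0.6]
opening: 0.0347
grip_force: 0.0
```

```bash
python3 - <<'E'
from h import *
need(.5149,-.3107,.233,np.pi/2+.0945)
b=both("c2")
print(cagefit(b,(.569,.154,.018)))
for p,W in b:
    w=sel(W,.5,.64,.05,.12,.06,.12); print(rect(w),np.round(np.median(w,0),4))
    for nm,y0,y1 in (("c2",-.328,-.285),("c3",-.375,-.328)):
        w=sel(W,.4,.63,y0,y1,.08,.12); print(nm,rect(w))
E
```

```text
t 17.2 tcp [ 0.5422 -0.3081  0.3307] shift mm [27.4 -0.1 97.7] roll -0.002 q6 -2.3 F [0.1 0.1 0.6] open 0.0347 grip 0.0
cage [0.5703 0.1563 0.004 ] 0.003
cage [0.5682 0.1518 0.0057] 0.0043
[0.56923498 0.15401762 0.00482459]
(array([567.5,  87.2]), array([101.3,   9.8]), 0.64, 118) [0.5702 0.0859 0.102 ]
c2 (array([0., 0.]), array([0., 0.]), 0.0, 0)
c3 (array([0., 0.]), array([0., 0.]), 0.0, 0)
(array([567.1,  82.8]), array([103.4,  10.3]), 1.31, 163) [0.5798 0.0814 0.1004]
c2 (array([ 515.6, -312.4]), array([102.9,  20.6]), 5.9, 204)
c3 (array([ 527.1, -356.3]), array([91.6, 16.7]), 5.16, 158)
```

Request:
apply_moves(
  plan=[
    [0.035,0.0274,0,0,0],
    [0.035,0.0274,0,0.03,0],
    [0.035,0.0274,0,0.06,0],
    [0.035,0.0274,0,0.09,0],
    [0.035,0.0274,0,0.0977,0],
    [0.035,0.0274,0,0.0977,0],
    [0.0,0.0274,0,0.0977,0],
    [0.0,0.0274,0,0.0977,0],
    [0.0,0.0274,0,0.0977,0],
    [0.0,0.0274,0,0.0977,0],
    [0.0,0.0274,0,0.0977,0],
  ],
)

```text
t: 18.25
tool_pos: [0.5159, -0.3093, 0.2347]
tool_rot: [-0.149, 3.136, -0.002]
contact_force: [1.1, 0.7, 2.0]
opening: 0.0188
grip_force: 44.0
```

Request:
apply_moves(
  plan=[
    [0.0,0,0,-0.03,0],
    [0.0,0,0,-0.06,0],
    [0.0,0,0,-0.09,0],
    [0.0,0,0,-0.12,0],
    [0.0,0,0,-0.14,0],
  ],
)

```text
t: 18.67
tool_pos: [0.5156, -0.3093, 0.377]
tool_rot: [-0.149, 3.135, -0.005]
contact_force: [0.6, -1.0, -1.1]
opening: 0.0186
grip_force: 43.6
```

```bash
python3 - <<'E'
from h import *
need(.5695,.131,.37,np.pi/2+.015)
E
```

```text
t 18.7 tcp [ 0.5156 -0.3093  0.377 ] shift mm [-95.5 433.2   6. ] roll 0.08 q6 -2.33 F [ 0.6 -1.  -1.1] open 0.0186 grip 43.6
```

Request:
apply_moves(
  plan=[
    [0.0,-0.009,0.04,0,0.078],
    [0.0,-0.018,0.08,0,0.078],
    [0.0,-0.027,0.12,0,0.078],
    [0.0,-0.036,0.16,0,0.078],
    [0.0,-0.045,0.2,0,0.078],
    [0.0,-0.054,0.24,0,0.078],
    [0.0,-0.063,0.28,0,0.078],
    [0.0,-0.072,0.32,0,0.078],
    [0.0,-0.081,0.36,0,0.078],
    [0.0,-0.09,0.4,0,0.078],
    [0.0,-0.0955,0.433,0,0.078],
    [0.0,-0.0955,0.433,0,0.078],
  ],
)

```text
t: 19.67
tool_pos: [0.5689, 0.1362, 0.3732]
tool_rot: [-0.036, 3.141, 0.005]
contact_force: [-0.6, -0.6, -1.9]
opening: 0.0185
grip_force: 43.4
```

Request:
apply_moves(
  plan=[
    [0.0,0,0,0,0],
    [0.0,0,0,0,0],
  ],
)

```text
t: 19.83
tool_pos: [0.5691, 0.131, 0.373]
tool_rot: [0.028, -3.141, 0.001]
contact_force: [0.4, -0.4, -1.9]
opening: 0.0184
grip_force: 43.3
```

```bash
python3 - <<'E'
from h import *
need(.5695,.131,.239,np.pi/2+.015)
p=eyes.get_image("scene"); b=[(p,cloud(p))]
print(cagefit(b,(.569,.154,.018)))
E
```

```text
t 19.8 tcp [0.5691 0.131  0.373 ] shift mm [ -0.4   0.  134. ] roll 0.003 q6 -1.49 F [ 0.4 -0.4 -1.9] open 0.0184 grip 43.3
cage [0.5685 0.1517 0.0072] 0.0043
[0.56853128 0.15174946 0.00716495]
```

Cage still home (same reading as before in this camera). Insert.

Request:
apply_moves(
  plan=[
    [0.0,0,0,0.03,0],
    [0.0,0,0,0.06,0],
    [0.0,0,0,0.08,0],
    [0.0,0,0,0.092,0],
    [0.0,0,0,0.097,0],
    [0.0,0,0,0.101,0],
    [0.0,0,0,0.105,0],
    [0.0,0,0,0.105,0],
  ],
)

```text
t: 20.55
tool_pos: [0.5697, 0.1309, 0.2688]
tool_rot: [-0.026, 3.14, 0.0]
contact_force: [1.0, -0.0, -2.4]
opening: 0.0189
grip_force: 43.4
```

Request:
apply_moves(
  plan=[
    [0.0,0,0,0.008,0],
    [0.0,0,0,0.016,0],
    [0.0,0,0,0.024,0],
    [0.0,0,0,0.029,0],
    [0.0,0,0,0.029,0],
  ],
)

```text
t: 20.97
tool_pos: [0.5692, 0.1311, 0.2387]
tool_rot: [0.027, -3.141, 0.0]
contact_force: [0.9, -0.5, -2.0]
opening: 0.0187
grip_force: 43.9
```

Request:
apply_moves(
  plan=[
    [0.0,0,0,0.001,0],
    [0.034,0,0,0.001,0],
    [0.034,0,0,0,0],
    [0.034,0,0,0,0],
    [0.034,0,0,-0.03,0],
    [0.034,0,0,-0.06,0],
    [0.034,0,0,-0.09,0],
    [0.034,0.005,-0.035,-0.09,0],
    [0.034,0.01,-0.075,-0.09,-0.079],
    [0.034,0.015,-0.115,-0.09,-0.079],
    [0.034,0.02,-0.155,-0.09,-0.079],
    [0.034,0.025,-0.195,-0.09,-0.079],
  ],
)

```text
t: 21.97
tool_pos: [0.5471, -0.0658, 0.3293]
tool_rot: [-0.152, 3.137, -0.0]
contact_force: [0.4, -0.8, -0.2]
opening: 0.0342
grip_force: 0.0
```

Request:
apply_moves(
  plan=[
    [0.034,0.01,-0.04,0,0],
    [0.034,0.02,-0.08,0,0],
    [0.034,0.03,-0.12,0,0],
    [0.034,0.04,-0.16,0,0],
    [0.034,0.05,-0.2,0,0],
    [0.034,0.055,-0.24,0,0],
    [0.034,0.055,-0.28,0,0],
    [0.034,0.055,-0.286,0,0],
    [0.034,0.055,-0.286,0,0],
  ],
)

```text
t: 22.72
tool_pos: [0.52, -0.3566, 0.3289]
tool_rot: [-0.146, 3.138, -0.0]
contact_force: [0.1, 0.7, -0.7]
opening: 0.0343
grip_force: 0.0
```

```bash
python3 - <<'E'
from h import *
need(.5197,-.355,.233,np.pi/2+.0945)
b=both("c3")
print(cagefit(b,(.569,.154,.018)))
for p,W in b:
  for y0,y1 in ((.05,.11),(.11,.17)):
    w=sel(W,.5,.64,y0,y1,.06,.12); print(rect(w),np.round(np.median(w,0),4))
w=sel(b[1][1],.4,.63,-.38,-.328,.08,.12); print("c3",rect(w))
E
```

```text
t 22.7 tcp [ 0.52   -0.3566  0.3289] shift mm [ 0.2  1.7 95.9] roll -0.002 q6 -2.38 F [ 0.1  0.7 -0.7] open 0.0343 grip 0.0
cage [0.5702 0.1562 0.005 ] 0.003
cage [ 5.694e-01  1.519e-01 -5.000e-04] 0.0043
[0.56977832 0.15408896 0.00226721]
(array([567.5,  83.2]), array([99.3, 17.4]), 3.13, 118) [0.5689 0.0859 0.1021]
(array([567.2, 132.4]), array([100.6,  18.9]), 0.97, 234) [0.5645 0.1322 0.102 ]
(array([566.9,  82.5]), array([103.7,  10. ]), 1.48, 163) [0.578  0.0815 0.1003]
(array([566.8, 128.4]), array([104.1,  19.9]), 1.19, 300) [0.5811 0.1267 0.1008]
c3 (array([ 517.4, -356.8]), array([106.7,  15.8]), 5.27, 185)
```

Request:
apply_moves(
  plan=[
    [0.034,0,0.001,0,0],
    [0.034,0,0.001,0.03,0],
    [0.034,0,0.001,0.06,0],
    [0.034,0,0.001,0.09,0],
    [0.034,0,0.001,0.096,0],
    [0.034,0,0.001,0.096,0],
    [0.0,0,0.001,0.096,0],
    [0.0,0,0.001,0.096,0],
    [0.0,0,0.001,0.096,0],
    [0.0,0,0.001,0.096,0],
    [0.0,0,0.001,0.096,0],
  ],
)

```text
t: 23.73
tool_pos: [0.521, -0.3537, 0.2354]
tool_rot: [-0.151, 3.135, -0.003]
contact_force: [0.0, -0.3, 5.1]
opening: 0.0133
grip_force: 43.1
```

Request:
apply_moves(
  plan=[
    [0.0,0,0,-0.03,0],
    [0.0,0,0,-0.06,0],
    [0.0,0,0,-0.09,0],
    [0.0,0,0,-0.12,0],
    [0.0,0,0,-0.14,0],
  ],
)

```text
t: 24.15
tool_pos: [0.5204, -0.3535, 0.3768]
tool_rot: [-0.151, 3.135, -0.005]
contact_force: [1.2, 0.4, -1.9]
opening: 0.0134
grip_force: 42.3
```

```bash
python3 - <<'E'
from h import *
need(.5692,.177,.37,np.pi/2+.015)
E
```

```text
t 24.1 tcp [ 0.5204 -0.3535  0.3768] shift mm [-99.5 523.4   5.5] roll 0.081 q6 -2.38 F [ 1.2  0.4 -1.9] open 0.0134 grip 42.3
```

Request:
apply_moves(
  plan=[
    [0.0,-0.008,0.04,0,0.08],
    [0.0,-0.016,0.08,0,0.08],
    [0.0,-0.024,0.12,0,0.08],
    [0.0,-0.032,0.16,0,0.08],
    [0.0,-0.04,0.2,0,0.08],
    [0.0,-0.048,0.24,0,0.08],
    [0.0,-0.056,0.28,0,0.08],
    [0.0,-0.064,0.32,0,0.08],
    [0.0,-0.072,0.36,0,0.08],
    [0.0,-0.08,0.4,0,0.08],
    [0.0,-0.088,0.44,0,0.08],
    [0.0,-0.096,0.48,0,0.08],
  ],
)

```text
t: 25.15
tool_pos: [0.5693, 0.1357, 0.3732]
tool_rot: [-0.025, 3.141, -0.0]
contact_force: [0.6, -0.6, -1.7]
opening: 0.0135
grip_force: 42.2
```

Request:
apply_moves(
  plan=[
    [0.0,-0.003,0.035,0,0],
    [0.0,-0.003,0.043,0,0],
    [0.0,-0.003,0.043,0,0],
    [0.0,-0.003,0.043,0,0],
  ],
)

```text
t: 25.48
tool_pos: [0.5718, 0.1767, 0.3728]
tool_rot: [0.027, -3.141, 0.002]
contact_force: [-0.5, -0.1, -2.1]
opening: 0.0136
grip_force: 42.2
```

```bash
python3 - <<'E'
from h import *
need(.5692,.177,.239,np.pi/2+.015)
p=eyes.get_image("scene"); W=cloud(p)
print(cagefit([(p,W)],(.569,.154,.018)))
for y0,y1 in ((.05,.11),(.11,.15)): print(rect(sel(W,.5,.64,y0,y1,.06,.12)))
c=pix(p,[.57,.15,.06])[0].astype(int)
cv2.imwrite("pics/ins3.png",cv2.resize(p["img"][c[1]-70:c[1]+60,c[0]-80:c[0]+100],None,fx=3.5,fy=3.5,interpolation=cv2.INTER_CUBIC))
E
```

```text
t 25.5 tcp [0.5718 0.1767 0.3728] shift mm [  2.6   0.5 133.8] roll 0.002 q6 -1.41 F [-0.5 -0.1 -2.1] open 0.0136 grip 42.2
cage [0.5682 0.152  0.0066] 0.0043
[0.56824337 0.15196491 0.0065833 ]
(array([566. ,  82.6]), array([104.9,   9.7]), 1.05, 160)
(array([566.3, 128.7]), array([104.4,  20.6]), 1.24, 296)
```

View pics/ins3.png

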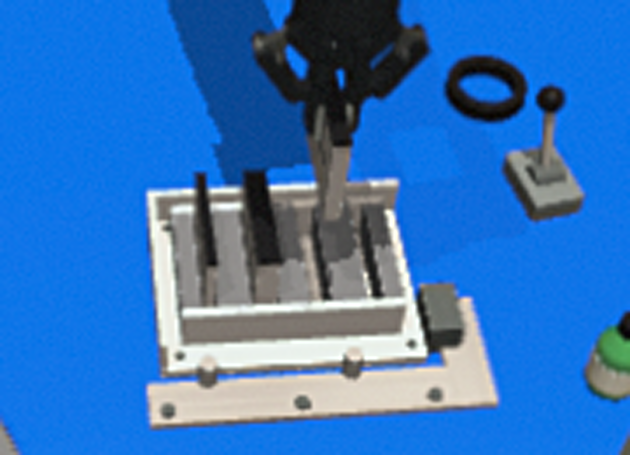

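Request:
apply_moves(
  plan=[
    [0.0,0.0025,0.0005,0.03,0],
    [0.0,0.0025,0.0005,0.06,0],
    [0.0,0.0025,0.0005,0.08,0],
    [0.0,0.0025,0.0005,0.092,0],
    [0.0,0.0025,0.0005,0.097,0],
    [0.0,0.0025,0.0005,0.101,0],
    [0.0,0.0025,0.0005,0.105,0],
    [0.0,0.0025,0.0005,0.105,0],
  ],
)

```text
t: 26.2
tool_pos: [0.5699, 0.177, 0.2687]
tool_rot: [-0.025, 3.14, 0.0]
contact_force: [-0.8, -0.3, -2.0]
opening: 0.0135
grip_force: 42.2
```

Request:
apply_moves(
  plan=[
    [0.0,0,0,0.008,0],
    [0.0,0,0,0.016,0],
    [0.0,0,0,0.024,0],
    [0.0,0,0,0.029,0],
    [0.0,0,0,0.029,0],
  ],
)

```text
t: 26.62
tool_pos: [0.5697, 0.1774, 0.2392]
tool_rot: [0.026, -3.141, 0.0]
contact_force: [-2.4, -0.8, 3.6]
opening: 0.0133
grip_force: 43.3
```

Request:
apply_moves(
  plan=[
    [0.03,0,0,0,0],
    [0.03,0,0,0,0],
    [0.03,0,0,0,0],
    [0.03,0,0,-0.03,0],
    [0.03,0,0,-0.06,0],
    [0.03,0,0,-0.095,0],
    [0.0,0.04,0.03,-0.1,0],
    [0.0,0.08,0.06,-0.1,-0.09],
    [0.0,0.11,0.09,-0.1,-0.185],
    [0.0,0.14,0.12,-0.1,-0.185],
    [0.0,0.17,0.15,-0.1,-0.185],
    [0.0,0.195,0.18,-0.1,-0.185],
  ],
)

```text
t: 27.62
tool_pos: [0.3808, 0.3427, 0.3391]
tool_rot: [-0.314, 3.125, 0.001]
contact_force: [1.7, 0.7, 0.2]
opening: 0.0
grip_force: 0.0
```

```bash
python3 - <<'E'
from h import *
need(.3715,.389,.25,np.pi/2+.2)
b=both("c4")
print(cagefit(b,(.569,.154,.018)))
for p,W in b:
  for y0,y1 in ((.05,.11),(.11,.155),(.155,.2)):
    w=sel(W,.5,.64,y0,y1,.06,.12); print(rect(w),np.round(np.median(w,0),4))
  print("base",rect(sel(W,.38,.55,.36,.45,.015,.032)))
  for n in ("d1","d2"):pass
p=b[1][0];c=pix(p,[.55,.2,.06])[0].astype(int)
cv2.imwrite("pics/done.png",cv2.resize(p["img"][c[1]-70:c[1]+60,c[0]-80:c[0]+100],None,fx=3.5,fy=3.5,interpolation=cv2.INTER_CUBIC))
E
```

```text
t 27.6 tcp [0.3808 0.3427 0.3391] shift mm [-0.  47.2 89.1] roll 0.001 q6 -1.18 F [1.7 0.7 0.2] open 0.0 grip 0.0
cage [0.5704 0.1564 0.0073] 0.0031
cage [0.5689 0.1518 0.0022] 0.0043
[0.56962727 0.15409235 0.004792  ]
(array([567.5,  84.6]), array([101. ,  14.6]), 0.87, 119) [0.5693 0.0859 0.1018]
(array([567.5, 132.2]), array([100.3,  19.2]), 1.05, 235) [0.5652 0.1321 0.1021]
(array([566.7, 178.8]), array([99.9, 13.9]), 1.03, 198) [0.5651 0.1773 0.1018]
base (array([472.6, 390.1]), array([75.3, 26.8]), 31.73, 104)
(array([566. ,  82.6]), array([103.6,  10.1]), 1.03, 161) [0.5782 0.0813 0.1005]
(array([567. , 128.4]), array([104.3,  19.9]), 1.24, 292) [0.5804 0.1267 0.101 ]
(array([566.8, 174.8]), array([104.3,  15.7]), 1.07, 249) [0.5792 0.1722 0.1002]
base (array([464. , 408.4]), array([71.7, 54.5]), 10.56, 232)
```

View pics/done.png

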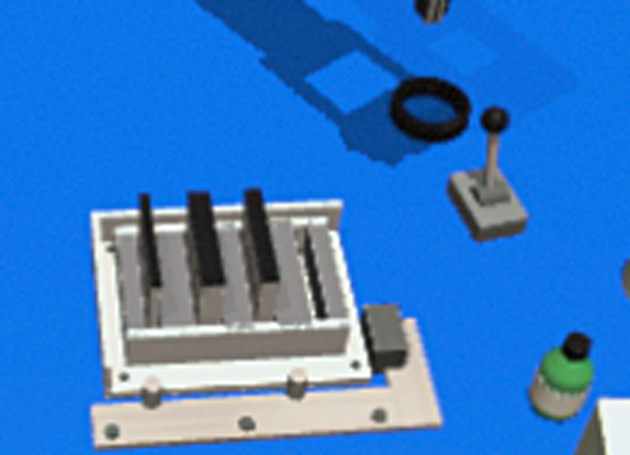

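Request:
apply_moves(
  plan=[
    [0.0,0,0.04,0,0],
    [0.0,0,0.0475,0.04,0],
    [0.0,0,0.0475,0.08,0],
    [0.0,0,0.0475,0.089,0],
    [0.0,-0.02,0.0475,0.089,0],
    [0.0,-0.04,0.0475,0.089,0],
    [0.0,-0.055,0.0475,0.089,0],
    [0.0,-0.07,0.0475,0.089,0],
    [0.0,-0.08,0.0475,0.089,0],
    [0.0,-0.09,0.0475,0.089,0],
    [0.0,-0.098,0.0475,0.089,0],
    [0.0,-0.098,0.0475,0.089,0],
  ],
)

```text
t: 28.72
tool_pos: [0.4705, 0.408, 0.2504]
tool_rot: [-0.314, 3.125, 0.0]
contact_force: [-0.6, -0.5, 0.1]
opening: -0.0004
grip_force: 0.0
```

```bash
python3 - <<'E'
from h import *
need(.4646+.014*.98,.408+.014*.2,.25,np.pi/2+.2)
for p,W in both("lev"): print("tip",np.round(np.median(sel(W,.44,.56,.37,.45,.085,.107),0),4), [ (round(d["confidence"],2),np.round(d["point"]),W[int(d["point"][1]),int(d["point"][0])].round(3)) for d in eyes.tip_of("run_tip",p)[:1]])
E
```

```text
t 28.7 tcp [0.4705 0.408  0.2504] shift mm [-8.2  1.2  0.4] roll 0.0 q6 -1.18 F [-0.6 -0.5  0.1] open -0.0004 grip 0.0
tip [nan nan nan] []
tip [0.4886 0.4071 0.0998] [(0.5, array([408., 188.]), array([0.507, 0.411, 0.093]))]
  return _methods._mean(a, axis=axis, dtype=dtype,
  ret = um.true_divide(
```

Push a bit more until the stop is felt.

Request:
apply_moves(
  plan=[
    [0.0,-0.004,0,0,0],
    [0.0,-0.008,0,0,0],
    [0.0,-0.01,0,0,0],
    [0.0,-0.01,0,0,0],
  ],
)

```text
t: 29.25
tool_pos: [0.4787, 0.4101, 0.2497]
tool_rot: [0.315, -3.123, 0.001]
contact_force: [-4.3, -0.1, 0.6]
opening: -0.0001
grip_force: 2.1
```

Request:
apply_moves(
  plan=[
    [0.0,-0.003,0,0,0],
    [0.0,-0.006,0,0,0],
    [0.0,-0.006,0,0,0],
  ],
)

```text
t: 29.5
tool_pos: [0.4815, 0.4111, 0.2494]
tool_rot: [0.315, -3.109, 0.006]
contact_force: [-22.5, -6.8, 14.6]
opening: -0.0001
grip_force: 12.1
```

At its end stop. Back off, rise, and verify.

Request:
apply_moves(
  plan=[
    [0.0,0.02,0,0,0],
    [0.0,0.06,0,0,0],
    [0.0,0.08,0,-0.04,0],
    [0.0,0.08,0.02,-0.08,0],
    [0.0,0.08,0.06,-0.12,0],
    [0.0,0.08,0.1,-0.14,0],
    [0.0,0.08,0.13,-0.14,0],
    [0.0,0.08,0.13,-0.14,0],
  ],
)

```text
t: 30.17
tool_pos: [0.3796, 0.527, 0.395]
tool_rot: [-0.32, 3.119, 0.012]
contact_force: [-0.4, 0.2, -0.1]
opening: 0.0002
grip_force: 0.0
```

```bash
python3 - <<'E'
from h import *
b=both("fin"); print(cagefit(b,(.569,.154,.018)))
for p,W in b:
  print("tip",np.round(np.median(sel(W,.38,.56,.36,.45,.085,.13),0),4))
  for y0,y1 in ((.05,.11),(.11,.155),(.155,.2)): print(rect(sel(W,.5,.64,y0,y1,.06,.12)))
p=b[1][0];c=pix(p,[.55,.2,.06])[0].astype(int)
cv2.imwrite("pics/fin.png",cv2.resize(p["img"][c[1]-70:c[1]+60,c[0]-80:c[0]+100],None,fx=3.5,fy=3.5,interpolation=cv2.INTER_CUBIC))
E
```

```text
cage [0.5703 0.1564 0.0074] 0.003
cage [0.5693 0.152  0.0071] 0.0043
[0.56982473 0.15418721 0.00723059]
tip [0.5007 0.4151 0.1012]
(array([567.1,  87.1]), array([100.9,   9.5]), 0.65, 118)
(array([562.7, 132.7]), array([ 29.8, 110.1]), 84.24, 235)
(array([566.7, 178.6]), array([100.5,  13.6]), 1.16, 199)
tip [0.506  0.413  0.0989]
(array([566.3,  82.7]), array([103.4,  10.3]), 1.19, 163)
(array([567. , 128.3]), array([103.7,  20.3]), 1.6, 297)
(array([566. , 174.9]), array([105.7,  16.2]), 1.22, 252)
```

View pics/fin.png

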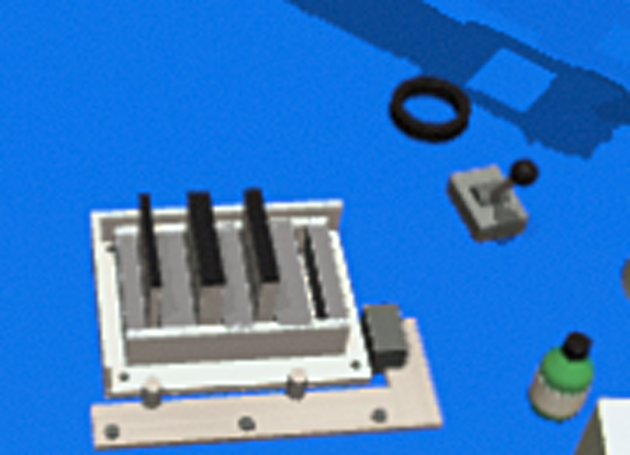

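The picture shows the lever thrown over (523,172), the cage against the dowels (150,390 and 297,383) and the stop (383,335), and three cassettes seated.

```bash
python3 -c "
from h import *
print(ctrl.finish_job())"
```

```text
the job is handed in; nothing more can be done
None
```

I handed the job in: the cage is home against both dowels and the end stop, the three cassettes on the stand (one thin, the medium and the thick) are down in slots of their width, and the run lever is fully over; the hand-in call gave no verdict.

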